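# Hang a canister by its bail on the kitchen spring scale

## Robot

A 6-joint arm with a two-finger parallel gripper is mounted at the origin on a cart in front of the work surface, level with it; the furniture and walls round the work are solid. World frame = base frame: x ahead of the robot, y to its left, z up, the work surface at z = 0. Lengths are in m, angles in rad, forces in N, time in s.
With the tool pointing down it reaches from about 0.3 to 0.875 m from the base axis. Payload 4.2 kg.
Tool frame: the origin (TCP) lies on the centre line of the jaws, within the pads' length; the fingertips stand 17 mm ahead of it and the grasp point (between the pads) lies 2 mm behind it; z points along the fingers, y is the line along which they close (so a half turn about z gives the same grasp; the last joint's range is limited). The gripper opens to 85 mm and grips with 20 to 120 N. Pads are 22 mm wide; open, the fingers measure 114 mm over their backs; the gripper's body (76 mm by 85 mm) begins 54 mm behind the grasp point. The pads swing forward as they close: fully open they stand 13 mm farther back than shut.
Start: joints at [1.1, 0.32, 1.565, -0, 1.257, -0.02], TCP at [0.251, 0.518, 0.248] pointing down, gripper open.
Joint ranges: [-3.11, 3.11], [-0.84, 2.01], [0.21, 2.61], [-1.34, 4.49], [0.05, 2.63], [-2.56, 2.56]. Speed limits (rad/s): [2.57, 2.57, 3.14, 3.14, 3.14, 3.14].

## Interface

Orientations are given as a rotation vector (axis times angle).
In Python, from rig import readout, optics, ticket gives the robot as it stands.
- The arm moves only by the shell command python3 -m crank 'ROWS' [OPENING]. ROWS is a JSON object of lists of equal length, an entry for each row: "delta_pos": the shift along the tool's x, y, z in mm, a list of three; "yaw": the turn about the tool's z in rad. A call has 1 to 12 rows; each row shifts and turns the commanded pose from where the row before left it, along the tool's axes as they then stand; what a row does not reach is not made up. A row lasts 1/10 s, in which the tool goes at most 50 mm and 8.59 degrees, less where a joint would pass 70% of its speed; a pose out of reach is approached as far as the arm can. A call is refused whole if a number of a shift passes 50 or a number of a turn 0.15, either way. A call with a gripper value outside its range is refused whole. OPENING is the finger opening in mm, from 0 to 85.4, set as the call begins (- or left out, the last holds). The fingers move at their own pace and stop on an object; the grip force is fixed at half the most. Time passes only in rows, so rows that do not move let the fingers close. It gives the time, the measured TCP pose, the force, the opening and the grip force at its end, in the units of the state.
- readout.read_state(): the state, without advancing time (a new reading comes with each control period).
- optics.snapshot(name): name is "scene" or "top" or "wrist"; returns a dict with "pixels" (384x512x3 uint8, red, green, blue), "fov_y" (degrees; the focal length in pixels is half the picture's height over the tangent of half this angle, whatever the lens; pixels are square), "cx", "cy" (the principal point, pixels), "R" (3x3) and "t" (3): a world point X has camera coordinates R X + t. Camera axes: x right, y down, z forward; pixel columns grow to the right and rows downward; lengths in m; the calibration is good to about 2 mm. A picture is of the moment at which its call begins. There is no depth.
- ticket.finish_job(): hands the job in; it is judged then, once.
The state is a dict: "time": time; "qpos": joint angles; "qvel": joint speeds; "joint_efforts": joint torques, N m; "ee_pos": TCP position; "tool_rot": TCP orientation; "contact_force": force on the tool from outside, world axes, zero at the start; "ft_torque": the same for the moment, N m; "grip_width": finger opening in m; "finger_force": force on a finger pad.
Only numpy, scipy, OpenCV 4.12 (cv2) and the standard library are available. Lean on these libraries where they do the work, as an engineer would, in place of code of your own. Each camera call takes 0.05 s, during which the arm holds its last target. There are 200 camera calls.

## Task

Swing the canister's folded wire bail upright while the canister stays standing where it is, then carry the canister by the bail to the spring scale and hang the bail wire in both prongs of the scale's fork, the wooden grip between them. Lower it gently until the scale itself carries the whole weight before you let go: the fork must never jerk, drop or spring up, and nothing may be forced. Leave the canister hanging still and clear of everything below it, and disturb nothing else.

Things in the scene. Friction and masses are not known exactly. Their poses are not given: they have to be found in the camera images.
- canister: Blue closed canister, pale wooden lid (does not open), 77 mm diameter, 70 mm high, weight unknown (0.24 to 0.75 kg with the bail). Origin: centre of its underside, z up. The bail's hinge axis runs along the canister's own y, 56 mm above the underside, across its middle; the bail lies folded over to own -x.
- canister_bail (a joint): Bail angle (rad): 0 = folded fully down to the canister's -x, 0.2 below level; 1.771 = upright; 3.54 = down on the other side. Starts at 0 to 0.3. Light hinge friction (0.018 N m): stays where left. A U of 6 mm steel wire, 92 mm between the legs, top 88 mm from the hinge axis and straight for 72 mm.
- bail_grip (a point): Middle of the bail's top: axis of the dark wooden grip (10 mm diameter, 26 mm long, along the canister's own y, turns freely on the wire), 88 mm from the hinge axis. Upright it stands 144 mm above the canister's underside.
- scale: Fixed spring scale: white base plate 165 x 110 x 12 mm, aluminium column 262 mm high, on it a red carriage (64 mm wide) with two steel prongs. Origin: on the worktop straight below the hooking place, z up; own x points from there back to the column (front face 86 mm back, carriage front 68 mm back); the prongs reach out to own -x. The canister hangs above the base plate.
- scale_fork (a joint): How far the fork (carriage and prongs) has sunk (m): 0 = unloaded, grows downward, stop at 0.065. Spring: 0.2 N, then 120 N/m, lightly damped; sinks about 82 mm per kg (18 to 60 mm here). Let go when the hand carries none of the weight (within about 0.5 N); too early it drops, pushed too deep it springs up. Keep the fork under 0.07 m/s.
- fork_seat (a point): Where the bail wire's axis should lie: midway between the prongs, over mid-trough; 240 mm above the worktop unloaded; moves with the fork; axes as the scale's. Prongs: 6 mm bars along own x at own y = +27 and -27 mm (48 mm clear between); trough 22 mm long; tip 24 mm in front rises 13 mm above the trough, rear rises 10 mm. The wire lies along own y.
- pepper_mill: Bystander: turned brown pepper mill with crank, 135 mm high; origin at its foot.
- timer: Bystander: red and white kitchen timer, 65 mm wide, 54 mm high; origin at its foot.
- garlic_1: Bystander: garlic bulb, 60 mm; origin at its underside.
- salt_shaker: Bystander: grey and clear salt shaker, 90 mm high; origin at its foot.

How it is judged:
By the outcome, as a careful person would: the job done as asked, in the order asked, and still so for the second after the job is handed in, with the robot touching nothing.
It also fails if it takes over 64 s, if anything falls off the work surface, if the arm or the gripper's body presses on something with over 40 N, if the wrist force passes 120 N, or if a joint passes its speed limit or range.

## Working session

There is one attempt and no reset: what is moved stays moved. The work goes in short steps, Python scripts to look and compute and a shell command to move; the robot and the scene stay as the last step left them, time stands still between calls to the robot, and variables do not carry over. Pictures are saved under pics/ and viewed, at most 12 in all, crops included, and the job is handed in when it is done.

```bash
mkdir -p pics; ls; python3 - <<'E'
from rig import readout, optics
import cv2,pickle
print(readout.read_state())
d={}
for n in("scene","top","wrist"):
    s=optics.snapshot(n); d[n]=s
    cv2.imwrite(f"pics/{n}0.png",s["pixels"][:,:,::-1])
    print(n,s["fov_y"],s["cx"],s["cy"],s["R"],s["t"])
pickle.dump(d,open("s0.pkl","wb"))
import numpy as np
cv2.imwrite("pics/both0.png",cv2.resize(np.vstack([d["scene"]["pixels"],d["top"]["pixels"]])[:,:,::-1],None,fx=.78,fy=.78))
E
```

```text
pics
{'time': 0.0, 'qpos': array([ 1.09998661e+00,  3.20286618e-01,  1.56572630e+00, -6.40778626e-06,
        1.25739453e+00, -2.00003851e-02]), 'qvel': array([ 0.00049832,  0.00105965,  0.00079642,  0.00055396, -0.00059857,
        0.00018705]), 'joint_efforts': array([-2.51212568e-04, -4.15512371e+01, -2.34163070e+01, -2.97522611e-04,
        8.13513208e-03,  1.45548785e-05]), 'ee_pos': array([0.25031265, 0.51713614, 0.24746692]), 'tool_rot': array([-7.02047981e-01, -3.06169764e+00,  2.76721460e-03]), 'contact_force': array([0.93245307, 0.32343194, 0.65651618]), 'ft_torque': array([ 0.01779683, -0.02200783, -0.02031931]), 'finger_force': 0.0, 'grip_width': 0.08534231747783746}
scene 48.9288708300694 249.52684041572036 193.15687675846084 [[ 0.86819294 -0.49569148 -0.02304273]
 [-0.33824294 -0.55717076 -0.75838807]
 [ 0.36308777  0.66622121 -0.65139587]] [-0.57860628  0.21817937  1.18834196]
top 56.20902097580789 246.51355951683126 195.52718865723148 [[-1.06808761e-03 -9.99899231e-01  1.41558118e-02]
 [-9.94692627e-01 -3.94117206e-04 -1.02890345e-01]
 [ 1.02885556e-01 -1.41905775e-02 -9.94591972e-01]] [-0.22231477  0.60015222  1.04226527]
wrist 65.17054136518496 260.53331857599727 188.49820818620896 [[ 0.43512162  0.90037107 -0.00105447]
 [ 0.862084   -0.41628019  0.28900169]
 [ 0.25976981 -0.12665993 -0.95732801]] [-0.5738572  -0.03622208  0.3783064 ]
```

View pics/scene0.png

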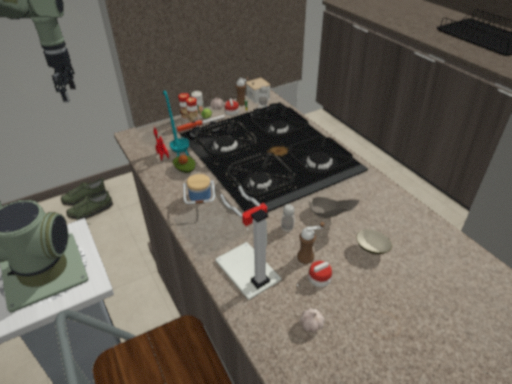

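View pics/top0.png

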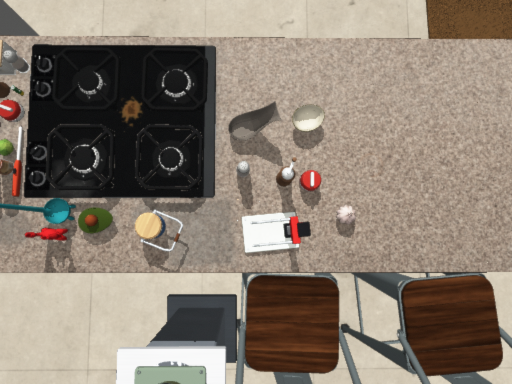

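The scene view shows the canister near (199,187) and the scale column near (260,250). The top view shows the canister at (150,225) with the bail folded to the right, and the scale at (270,232) with the prongs pointing left (+y). I'll enlarge both.

```bash
python3 - <<'E'
import cv2,pickle,numpy as np
d=pickle.load(open("s0.pkl","rb"))
r=lambda n,x,y,w,h,f:cv2.resize(d[n]["pixels"][y:y+h,x:x+w,::-1],None,fx=f,fy=f,interpolation=cv2.INTER_CUBIC)
a=r("top",125,195,200,64,4)
b=r("scene",170,160,130,75,4); b=cv2.resize(d["scene"]["pixels"][160:300,165:295,::-1],None,fx=2.4,fy=2.4,interpolation=cv2.INTER_CUBIC)
c=np.zeros((256+336,800,3),np.uint8);c[:256]=a;c[256:256+b.shape[0],:b.shape[1]]=b
w=cv2.resize(d["wrist"]["pixels"][:,:,::-1],(440,330));c[256:586,340:780]=w
cv2.imwrite("pics/crop0.png",c)
E
```

```text
(no output)
```

View pics/crop0.png

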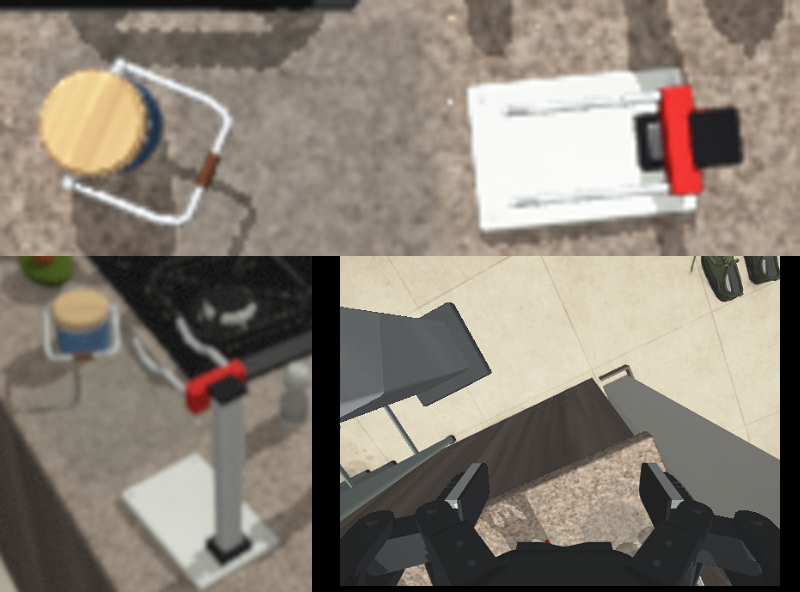

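```bash
cat > h.py <<'E'
import numpy as np
def ray(s,u,v,z):
    f=192/np.tan(np.radians(s["fov_y"]/2))
    R,t=np.array(s["R"]),np.array(s["t"]); C=-R.T@t
    d=R.T@np.array([(u-s["cx"])/f,(v-s["cy"])/f,1]); return C+d*(z-C[2])/d[2]
def proj(s,X):
    f=192/np.tan(np.radians(s["fov_y"]/2)); c=np.array(s["R"])@X+s["t"]
    return c[:2]/c[2]*f+[s["cx"],s["cy"]]
E
python3 - <<'E'
import pickle,numpy as np
from h import *
np.set_printoptions(precision=4,suppress=True)
d=pickle.load(open("s0.pkl","rb")); s=d["top"]
T=lambda x,y,z:ray(s,x/4+125,y/4+195,z)
print("lid",T(93,122,.07)); h1,h2=T(119,64,.056),T(68,183,.056);print("hinge",h1,h2,(h1+h2)/2,np.linalg.norm(h1-h2))
for z in(.0385,.05,.065):
    g=T(207,169,z);c=T(93,122,.07);v=(g-c)[:2];print("grip",z,g,np.hypot(*v),np.degrees(np.arctan2(*(-v)[::-1])))
v=(h1-h2);print("axis y ang",np.degrees(np.arctan2(v[1],v[0])))
for n,p in dict(tA=(508,111,.253),tB=(517,203,.253),rA=(660,97,.25),rB=(668,188,.25),p1=(468,88,.012),p2=(481,231,.012),p3=(682,69,.012),p4=(696,211,.012)).items(): print(n,T(*p))
# scene checks
q=d["scene"]; S=lambda x,y,z:ray(q,x/2.4+165,(y-256)/2.4+160,z)
print("scene lid",S(81,308,.07),"grip",[S(84,356,z) for z in(.0385,.05,.065)])
print("scene tips",S(181,320,.253),S(137,342,.253))
E
```

```text
lid [0.5102 0.0581 0.07  ]
hinge [0.5524 0.0441 0.056 ] [0.4668 0.0784 0.056 ] [0.5096 0.0612 0.056 ] 0.09223386119781718
grip 0.0385 [ 0.4765 -0.0179  0.0385] 0.08315732190823501 66.05983610959359
grip 0.05 [ 0.4766 -0.0199  0.05  ] 0.08497803317282528 66.70701372268005
grip 0.065 [ 0.4768 -0.0226  0.065 ] 0.08736838353013004 67.51048082130994
axis y ang -21.88162683518088
tA [ 0.5128 -0.2322  0.253 ]
tB [ 0.4591 -0.2374  0.253 ]
rA [ 0.5211 -0.3224  0.25  ]
rB [ 0.4676 -0.3264  0.25  ]
p1 [ 0.5368 -0.2091  0.012 ]
p2 [ 0.4298 -0.2188  0.012 ]
p3 [ 0.5512 -0.3716  0.012 ]
p4 [ 0.4443 -0.3805  0.012 ]
scene lid [0.5098 0.0534 0.07  ] grip [array([ 0.4848, -0.0035,  0.0385]), array([ 0.4803, -0.0158,  0.05  ]), array([ 0.4746, -0.0319,  0.065 ])]
scene tips [ 0.5128 -0.235   0.253 ] [ 0.4578 -0.2424  0.253 ]
```

```bash
cat >> h.py <<'E'
from scipy.spatial.transform import Rotation as Ro
def st():
    from rig import readout
    return readout.read_state()
def go(target,yawdeg=None,s=None):
    "tool-axis mm to reach world target; yaw (rad) to bring tool y to yawdeg (mod 180)"
    s=s or st(); R=Ro.from_rotvec(s["tool_rot"]).as_matrix()
    a=np.degrees(np.arctan2(R[1,1],R[0,1])); out=dict(d=(R.T@(np.array(target)-s["ee_pos"])*1000).round(1),tooly=round(a,2),tilt=R[:,2].round(4))
    if yawdeg is not None:
        e=(yawdeg-a+90)%180-90; out["yaw"]=round(-np.radians(e),4)
    return out
E
python3 - <<'E'
import pickle
from h import *
d=pickle.load(open("s0.pkl","rb"))["wrist"]; s=st(); R=Ro.from_rotvec(s["tool_rot"]).as_matrix()
C=-np.array(d["R"]).T@d["t"]; print("cam in tool",R.T@(C-s["ee_pos"]), "axis",R.T@np.array(d["R"])[2])
print(go([.4767,-.0205,.2],67.3))
E
```

```text
cam in tool [ 0.07503072 -0.00064258 -0.12432799] axis [-2.89015282e-01  4.11818994e-04  9.57324395e-01]
{'d': array([-438. , -385.4,   48.2]), 'tooly': np.float64(64.17), 'tilt': array([-6.0e-04, -1.2e-03, -1.0e+00]), 'yaw': np.float64(-0.0546)}
```

```bash
python3 -m crank '{"delta_pos":[[-18,-16,2],[-36,-32,4],[-36,-32,4],[-36,-32,4],[-36,-32,4],[-36,-32,4],[-36,-32,4],[-36,-32,4],[-36,-32,4],[-36,-32,4],[-36,-32,4],[-36,-32,4]],"yaw":[-0.055,0,0,0,0,0,0,0,0,0,0,0]}' 40
python3 -c "
from h import *
print(go([.4767,-.0205,.2],67.3))"
```

```text
time: 1.35
ee_pos: [0.4898, 0.0159, 0.2021]
tool_rot: [0.618, 3.08, 0.0]
contact_force: [0.8, 1.0, -0.9]
grip_width: 0.0402
finger_force: 0.0
{'d': array([ -1.9, -38.6,   2.1]), 'tooly': np.float64(67.3), 'tilt': array([ 1.e-04,  2.e-04, -1.e+00]), 'yaw': np.float64(0.0)}
```

```bash
python3 -m crank '{"delta_pos":[[-2,-20,10],[0,-19,20],[0,0,20],[0,0,0],[0,0,0]],"yaw":[0,0,0,0,0]}'
python3 - <<'E'
from rig import optics
import cv2,pickle
s=optics.snapshot("wrist");pickle.dump((s,),open("w1.pkl","wb"))
cv2.imwrite("pics/w1.png",cv2.resize(s["pixels"][:,:,::-1],(800,600),interpolation=cv2.INTER_CUBIC))
E
```

```text
time: 1.85
ee_pos: [0.4764, -0.0188, 0.1525]
tool_rot: [-0.618, -3.08, -0.0]
contact_force: [0.5, 0.4, 0.8]
grip_width: 0.0401
finger_force: 0.0
```

View pics/w1.png

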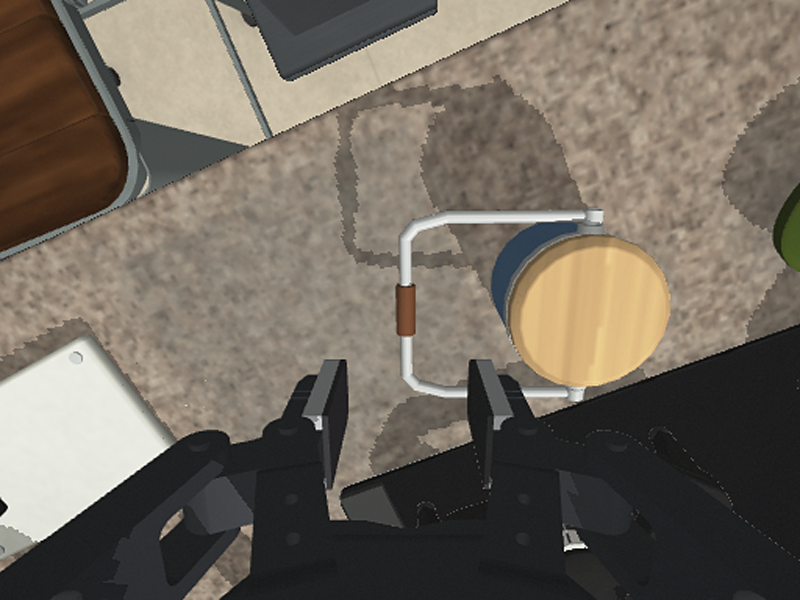

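The wrist view shows the bail grip at (406,310), the hinge ends at (594,215) and (576,393), and the lid centred at (590,310), in 800×600 pixels. Next I fit the canister pose to all the views.

```bash
cat >fit.py <<'E'
import pickle
from h import *
from scipy.optimize import least_squares
d=pickle.load(open("s0.pkl","rb")); w=pickle.load(open("w1.pkl","rb"))[0]
t=lambda x,y:(x/4+125,y/4+195)
S=lambda x,y:(x/2.4+165,(y-256)/2.4+160)
k=1.5625
def pts(p):
    cx,cy,yaw,el=p; ux=np.array([np.cos(yaw),np.sin(yaw),0]);uy=np.array([-ux[1],ux[0],0]);o=np.array([cx,cy,0]);z=np.array([0,0,1])
    h=o+.056*z
    return dict(lid=o+.07*z,h1=h+.046*uy,h2=h-.046*uy,g=h+.088*(-np.cos(el)*ux+np.sin(el)*z))
obs=[(d["top"],"lid",t(93,122)),(d["top"],"h2",t(119,64)),(d["top"],"h1",t(68,183)),(d["top"],"g",t(207,169)),
(w,"lid",(590/k,310/k)),(w,"h1",(594/k,215/k)),(w,"h2",(576/k,393/k)),(w,"g",(406/k,310/k)),
(d["scene"],"lid",S(81,308)),(d["scene"],"g",S(84,356))]
W=[1 if o[0] is not d["scene"] else .5 for o in obs]
f=lambda p:np.concatenate([wt*(proj(c,pts(p)[n])-q) for wt,(c,n,q) in zip(W,obs)])
r=least_squares(f,[.51,.06,1.18,0.])
print(r.x,np.degrees(r.x[2]),r.fun.reshape(-1,2).round(1).tolist());print(pts(r.x)["g"])
E
python3 fit.py; python3 -c "
from h import *
print(go([.4767,-.0205,.2],67.3))"
```

```text
[0.5078724  0.0620076  1.19180194 0.00472255] 68.28522137649676 [[-1.4, 0.8], [-0.3, 0.6], [-0.2, 0.6], [-0.5, 0.5], [2.2, 3.9], [-1.4, -1.1], [-0.8, -1.8], [-0.5, -0.1], [-0.8, -0.6], [-0.6, -0.1]]
[ 0.47531396 -0.01974676  0.05641558]
{'d': array([ -0.6,  -1.7, -47. ]), 'tooly': np.float64(67.35), 'tilt': array([ 0.0013,  0.    , -1.    ]), 'yaw': np.float64(0.0009)}
```

```bash
python3 -c "
from h import *
print(go([.4755,-.0200,.060],67.6))"
```

```text
{'d': array([ 0.9, -1.8, 93. ]), 'tooly': np.float64(67.35), 'tilt': array([ 0.0013,  0.    , -1.    ]), 'yaw': np.float64(-0.0044)}
```

```bash
python3 -m crank '{"delta_pos":[[0,-1,15],[0,-0.5,25],[0,0,25],[0,0,15],[0,0,8],[0,0,5],[0,0,0],[0,0,0]],"yaw":[-0.005,0,0,0,0,0,0,0]}' 30
python3 - <<'E'
from rig import optics
import cv2,pickle
from h import *
print(go([.4755,-.0200,.060],67.6))
s=optics.snapshot("wrist");pickle.dump((s,),open("w2.pkl","wb"))
cv2.imwrite("pics/w2.png",cv2.resize(s["pixels"][100:384,150:450,::-1],None,fx=2,fy=2,interpolation=cv2.INTER_CUBIC))
E
```

```text
time: 2.7
ee_pos: [0.4764, -0.0202, 0.0601]
tool_rot: [0.609, 3.08, 0.001]
contact_force: [-0.2, -0.5, -0.6]
grip_width: 0.0299
finger_force: 0.0
{'d': array([ 0.9, -0.2,  0.1]), 'tooly': np.float64(67.62), 'tilt': array([ 0.0018, -0.    , -1.    ]), 'yaw': np.float64(0.0004)}
```

View pics/w2.png

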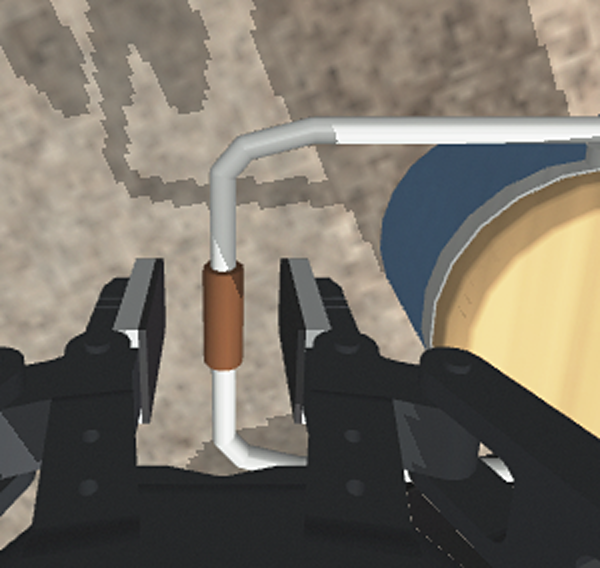

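```bash
python3 - <<'E'
import pickle
from h import *
w=pickle.load(open("w2.pkl","rb"))[0]; s=st(); R=Ro.from_rotvec(s["tool_rot"]).as_matrix()
q=lambda *a:((proj(w,s["ee_pos"]+R@(np.array(a)/1000))-[150,100])*2).round()
for a in[(-11,-15,17),(11,-15,17),(-11,-15,-10),(11,-15,-10),(-13,0,4),(13,0,4),(-13,0,10),(13,0,10),(-13,0,-2),(13,0,-2)]:print(a,q(*a))
E
```

```text
(-11, -15, 17) [166. 333.]
(11, -15, 17) [164. 257.]
(-11, -15, -10) [156. 397.]
(11, -15, -10) [152. 310.]
(-13, 0, 4) [223. 368.]
(13, 0, 4) [223. 272.]
(-13, 0, 10) [222. 354.]
(13, 0, 10) [223. 261.]
(-13, 0, -2) [223. 383.]
(13, 0, -2) [223. 284.]
```

The grip sits midway between the pads (223 against 222 px) and at the expected depth, so I close.

```bash
python3 -m crank '{"delta_pos":[[0,0,0],[0,0,0],[0,0,0],[0,0,0],[0,0,0],[0,0,0]],"yaw":[0,0,0,0,0,0]}' 0
python3 - <<'E'
from h import *
s=st();print(s["contact_force"],s["ft_torque"],s["ee_pos"])
# arc rows: tool y toward canister (+67.6deg)?, elev from ~0.03
el=0.01+np.arange(0,13)*0.1
p=np.c_[-88*np.cos(el),88*np.sin(el)];print(np.diff(p,axis=0).round(1).tolist())
E
```

```text
time: 3.35
ee_pos: [0.476, -0.0202, 0.0594]
tool_rot: [0.61, 3.081, 0.001]
contact_force: [1.7, 2.8, 1.0]
grip_width: 0.0074
finger_force: 58.5
[1.7257832  2.83908141 0.98874849] [ 0.4464149  -0.23289978 -0.07008244] [ 0.47597554 -0.02015068  0.05937942]
[[0.5, 8.8], [1.4, 8.7], [2.3, 8.5], [3.1, 8.2], [3.9, 7.9], [4.7, 7.5], [5.4, 6.9], [6.1, 6.4], [6.7, 5.7], [7.2, 5.0], [7.7, 4.3], [8.1, 3.5]]
```

```bash
python3 -m crank '{"delta_pos":[[0,0.2,-4.4],[0,0.3,-4.4],[0,0.6,-4.4],[0,0.8,-4.3],[0,1,-4.3],[0,1.3,-4.2],[0,1.5,-4.1],[0,1.6,-4.1],[0,0,0],[0,0,0]],"yaw":[0,0,0,0,0,0,0,0,0,0]}'
python3 - <<'E'
from h import *
s=st();print(s["contact_force"],s["ft_torque"],s["ee_pos"],go([0,0,0])["tooly"])
from rig import optics
import cv2,pickle
a=optics.snapshot("wrist");b=optics.snapshot("scene");c=optics.snapshot("top");pickle.dump((a,b,c),open("w3.pkl","wb"))
import numpy as np
m=np.zeros((540,720,3),np.uint8)
m[:270,:360]=cv2.resize(a["pixels"],(360,270));m[:270,360:]=cv2.resize(b["pixels"][150:225,150:250],(360,270),interpolation=2);m[270:,:]=cv2.resize(c["pixels"][192:246,120:264],(720,270),interpolation=2)
cv2.imwrite("pics/m3.png",m[:,:,::-1])
E
```

```text
time: 4.35
ee_pos: [0.4783, -0.0139, 0.0936]
tool_rot: [-0.609, -3.082, 0.001]
contact_force: [-0.3, -4.2, 2.0]
grip_width: 0.0078
finger_force: 58.8
[-0.28502019 -4.2470881   1.97988261] [-0.66186517  0.00852243 -0.09868359] [ 0.47826114 -0.01393892  0.09361986] 67.64
```

View pics/m3.png

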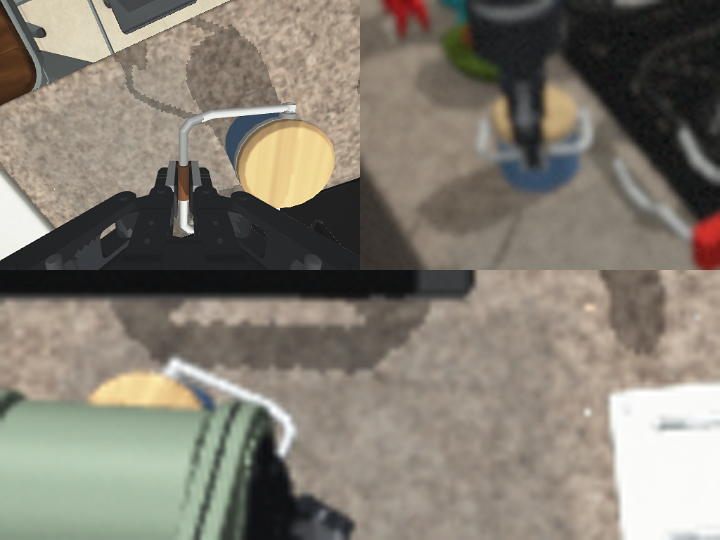

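The bail is rising with the canister still standing, but there is a 4 N side load. I'll open to relieve it, re-measure and regrasp.

```bash
python3 -m crank '{"delta_pos":[[0,0,0],[0,0,0],[0,0,0],[0,0,0],[0,0,0]],"yaw":[0,0,0,0,0]}' 26
python3 - <<'E'
from h import *
s=st();print(s["contact_force"],s["ee_pos"],go([0,0,0])["tooly"])
from rig import optics
import cv2,pickle
a=optics.snapshot("wrist");pickle.dump((a,s),open("w4.pkl","wb"))
cv2.imwrite("pics/w4.png",cv2.resize(a["pixels"][100:384,150:490,::-1],None,fx=2,fy=2,interpolation=2))
E
```

```text
time: 5.0
ee_pos: [0.4784, -0.0133, 0.0934]
tool_rot: [-0.61, -3.082, -0.0]
contact_force: [0.6, -0.4, 0.3]
grip_width: 0.0259
finger_force: 0.0
[ 0.57076862 -0.36174496  0.25948372] [ 0.47842249 -0.01334392  0.09343377] 67.61
```

View pics/w4.png

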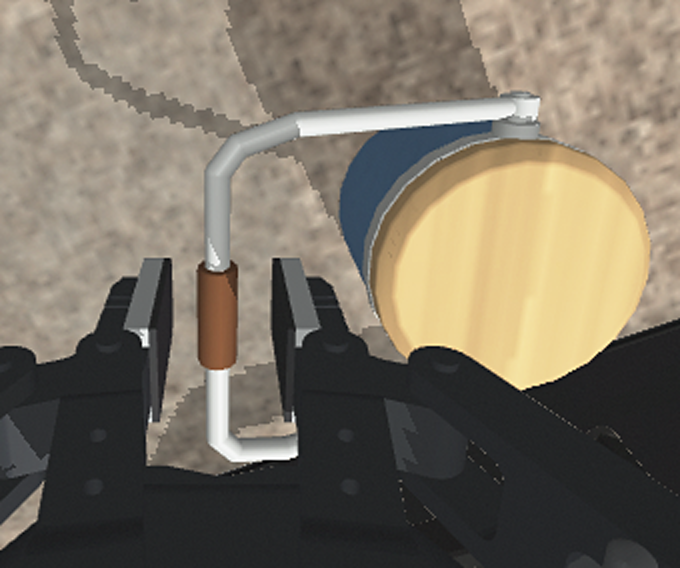

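```bash
python3 - <<'E'
import pickle
from h import *
a,s=pickle.load(open("w4.pkl","rb")); w1=pickle.load(open("w1.pkl","rb"))[0]
R=Ro.from_rotvec(s["tool_rot"]).as_matrix(); f=lambda x,y,z:ray(a,x/2+150,y/2+100,z)
A=np.radians(67.6);ux=np.array([np.cos(A),np.sin(A),0]);uy=np.array([-ux[1],ux[0],0])
k=1.5625
pr=lambda n,p:print(n,p.round(4),"ux",(p@ux).round(4),"uy",(p@uy).round(4))
pr("h1 now",f(525,105,.056));pr("h1 bef",ray(w1,594/k,215/k,.056))
pr("lid now",f(510,263,.07));pr("lid bef",ray(w1,590/k,310/k,.07))
for z in(.084,.089,.094):pr("grip",f(217,315,z))
for z in(.05,.056,.06):pr("grip bef",ray(w1,406/k,310/k,z))
pr("tcp",s["ee_pos"])
E
```

```text
h1 now [0.4666 0.0804 0.056 ] ux 0.2521 uy -0.4008
h1 bef [0.4663 0.0798 0.056 ] ux 0.2514 uy -0.4007
lid now [0.5021 0.0605 0.07  ] ux 0.2473 uy -0.4411
lid bef [0.5043 0.0613 0.07  ] ux 0.2489 uy -0.4429
grip [ 0.4792 -0.0152  0.084 ] ux 0.1685 uy -0.4489
grip [ 0.4766 -0.0141  0.089 ] ux 0.1686 uy -0.446
grip [ 0.474 -0.013  0.094] ux 0.1686 uy -0.4431
grip bef [ 0.4776 -0.0203  0.05  ] ux 0.1632 uy -0.4493
grip bef [ 0.4757 -0.0195  0.056 ] ux 0.1633 uy -0.4472
grip bef [ 0.4744 -0.019   0.06  ] ux 0.1633 uy -0.4459
tcp [ 0.4784 -0.0133  0.0934] ux 0.17 uy -0.4474
```

```bash
python3 -m crank '{"delta_pos":[[0,-1.3,0],[0,0,0],[0,0,0]],"yaw":[0,0,0]}' 16; python3 -m crank '{"delta_pos":[[0,0,0],[0,0,0],[0,0,0],[0,0,0],[0,0,0]],"yaw":[0,0,0,0,0]}' 0
python3 - <<'E'
import numpy as np
el=0.38+np.arange(0,13)*0.075
print((np.diff(np.c_[-88*np.cos(el),-88*np.sin(el)],axis=0)).round(1).tolist())
E
```

```text
time: 5.35
ee_pos: [0.4779, -0.0148, 0.0935]
tool_rot: [0.61, 3.082, 0.0]
contact_force: [0.2, 1.0, 0.4]
grip_width: 0.0163
finger_force: 0.0
time: 5.85
ee_pos: [0.478, -0.0146, 0.0935]
tool_rot: [0.61, 3.082, 0.0]
contact_force: [-0.4, 0.9, -1.5]
grip_width: 0.0076
finger_force: 58.5
[[2.7, -6.0], [3.1, -5.8], [3.5, -5.6], [4.0, -5.3], [4.3, -5.0], [4.7, -4.6], [5.0, -4.3], [5.3, -3.9], [5.6, -3.5], [5.9, -3.0], [6.1, -2.6], [6.2, -2.1]]
```

Forces are small now. I'll move up the arc in two parts, checking in between.

```bash
python3 -m crank '{"delta_pos":[[0,2.7,-6],[0,3.1,-5.8],[0,3.5,-5.6],[0,4,-5.3],[0,4.3,-5],[0,4.7,-4.6],[0,0,0],[0,0,0]],"yaw":[0,0,0,0,0,0,0,0]}'
```

```text
time: 6.65
ee_pos: [0.4866, 0.0058, 0.1266]
tool_rot: [0.608, 3.081, -0.001]
contact_force: [-1.8, -4.7, 5.7]
grip_width: 0.0074
finger_force: 59.3
```

```bash
python3 -m crank '{"delta_pos":[[0,-0.8,-1],[0,0,0]],"yaw":[0,0]}';python3 -m crank '{"delta_pos":[[0,4.8,-4.5],[0,5.1,-4.1],[0,5.4,-3.7],[0,5.7,-3.2],[0,0,0],[0,0,0]],"yaw":[0,0,0,0,0,0]}'
```

```text
time: 6.85
ee_pos: [0.4865, 0.0058, 0.1269]
tool_rot: [0.61, 3.081, 0.002]
contact_force: [0.4, -0.5, -0.8]
grip_width: 0.0077
finger_force: 58.7
time: 7.45
ee_pos: [0.4941, 0.0248, 0.1423]
tool_rot: [-0.609, -3.082, -0.0]
contact_force: [1.5, 1.1, -2.1]
grip_width: 0.0077
finger_force: 58.7
```

```bash
python3 -m crank '{"delta_pos":[[0,0,0],[0,0,0],[0,0,0],[0,3,-1],[0,6,-1],[0,8,-1],[0,8,-1],[0,8,-1],[0,7,0],[0,4,0],[0,2,0],[0,0,0]],"yaw":[0,0,0,0,0,0,0,0,0,0,0,0]}' 24
python3 - <<'E'
from h import *
s=st();print(s["contact_force"],s["ee_pos"],s["ee_pos"]@[.3811,.9245,0])
from rig import optics
import cv2,pickle
a=optics.snapshot("wrist");b=optics.snapshot("scene");pickle.dump((a,b,s),open("w5.pkl","wb"))
m=np.zeros((400,800,3),np.uint8)
m[:,:500]=cv2.resize(a["pixels"][90:330,130:430],(500,400),interpolation=2);m[:,500:]=cv2.resize(b["pixels"][140:220,165:225],(300,400),interpolation=2)
cv2.imwrite("pics/m5.png",m[:,:,::-1])
E
```

```text
time: 8.65
ee_pos: [0.5117, 0.0673, 0.1472]
tool_rot: [-0.609, -3.082, -0.0]
contact_force: [-0.1, -0.5, -0.2]
grip_width: 0.0235
finger_force: 0.0
[-0.13451515 -0.49883044 -0.2483946 ] [0.51166518 0.06734626 0.14721238] 0.25725722045905813
```

View pics/m5.png

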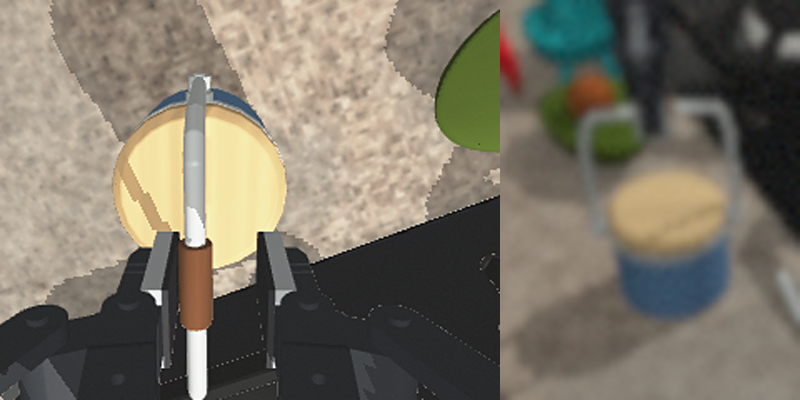

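The bail is upright with the canister standing in place, and the grip lies 6.5 mm toward the near pad. I'll centre on it, close and lift slowly.

```bash
python3 -m crank '{"delta_pos":[[0,-3.5,0],[0,-3,0],[0,0,0],[0,0,0],[0,0,0],[0,0,0],[0,0,0],[0,0,0]],"yaw":[0,0,0,0,0,0,0,0]}' 0; python3 -m crank '{"delta_pos":[[0,0,-1],[0,0,-1],[0,0,-2],[0,0,-3],[0,0,-5],[0,0,-7],[0,0,-7],[0,0,-7],[0,0,-4],[0,0,-2],[0,0,0],[0,0,0]],"yaw":[0,0,0,0,0,0,0,0,0,0,0,0]}';  python3 -c "
from h import *
print([st()['contact_force'] for _ in range(3)],go([.488,-.258,.33],95.2))"
```

```text
time: 9.55
ee_pos: [0.5093, 0.0612, 0.1475]
tool_rot: [0.61, 3.082, 0.0]
contact_force: [0.0, -0.3, 3.3]
grip_width: 0.0077
finger_force: 58.8
time: 10.75
ee_pos: [0.509, 0.0611, 0.1861]
tool_rot: [-0.61, -3.081, 0.0]
contact_force: [-0.5, -0.1, -5.2]
grip_width: 0.008
finger_force: 58.5
[array([-0.48244476, -0.11626049, -5.20793943]), array([-0.48244476, -0.11626049, -5.20793943]), array([-0.48244476, -0.11626049, -5.20793943])] {'d': array([-102.1, -303. , -143.9]), 'tooly': np.float64(67.61), 'tilt': array([-5.e-04,  0.e+00, -1.e+00]), 'yaw': np.float64(-0.4816)}
```

The weight reads about 5.2 N, so I expect the fork to sink about 42 mm. I lift and turn first.

```bash
python3 -m crank '{"delta_pos":[[0,0,-4],[0,0,-8],[0,0,-11],[0,0,-12],[0,0,-12],[0,0,-12],[0,0,-12],[0,0,-11],[0,0,-8],[0,0,-6],[0,0,-3],[0,0,0]],"yaw":[-0.015,-0.035,-0.05,-0.055,-0.055,-0.055,-0.055,-0.055,-0.05,-0.035,-0.02,0]}'; python3 -c "
from h import *
print(st()['contact_force'],go([.4744,-.1086,.285],95.2))"
```

```text
time: 11.95
ee_pos: [0.5093, 0.0611, 0.2856]
tool_rot: [-0.14, 3.138, 0.0]
contact_force: [0.1, 0.0, -5.5]
grip_width: 0.0076
finger_force: 58.6
[ 0.13656696  0.01466026 -5.47181875] {'d': array([  49.9, -165.9,    0.6]), 'tooly': np.float64(95.12), 'tilt': array([ 6.e-04,  1.e-04, -1.e+00]), 'yaw': np.float64(-0.0014)}
```

```bash
python3 -m crank '{"delta_pos":[[1,-4,0],[3,-9,0],[5,-15,0],[6,-20,0],[6,-22,0],[6,-22,0],[6,-20,0],[5,-18,0],[5,-14,0],[4,-11,0],[2,-7,0],[1,-4,0]],"yaw":[0,0,0,0,0,0,0,0,0,0,0,0]}';python3 -m crank '{"delta_pos":[[0,0,0],[0,0,0],[0,0,0],[0,0,0]],"yaw":[0,0,0,0]}'
python3 - <<'E'
from h import *
s=st();print(s["contact_force"],s["ee_pos"],go([.488,-.258,.285],95.2))
from rig import optics
import cv2,pickle
a=optics.snapshot("wrist");b=optics.snapshot("scene");c=optics.snapshot("top");pickle.dump((a,b,c,s),open("w6.pkl","wb"))
m=np.zeros((600,800,3),np.uint8)
m[:330,:440]=cv2.resize(a["pixels"],(440,330));m[:330,440:]=cv2.resize(b["pixels"][150:260,180:300],(360,330),interpolation=2);m[330:,:]=cv2.resize(c["pixels"][200:254,165:325],(800,270),interpolation=2)
cv2.imwrite("pics/m6.png",m[:,:,::-1])
E
```

```text
time: 13.15
ee_pos: [0.4738, -0.1095, 0.2853]
tool_rot: [0.139, -3.139, -0.0]
contact_force: [0.6, -0.0, -5.7]
grip_width: 0.0076
finger_force: 58.6
time: 13.55
ee_pos: [0.4743, -0.1082, 0.2853]
tool_rot: [0.141, -3.138, -0.001]
contact_force: [0.4, 0.3, -6.6]
grip_width: 0.0078
finger_force: 58.6
[ 0.41006342  0.2723445  -6.61896993] [ 0.47425511 -0.10818288  0.28525422] {'d': array([  -0.2, -150.4,    0.2]), 'tooly': np.float64(95.15), 'tilt': array([-1.e-04,  5.e-04, -1.e+00]), 'yaw': np.float64(-0.0009)}
```

View pics/m6.png

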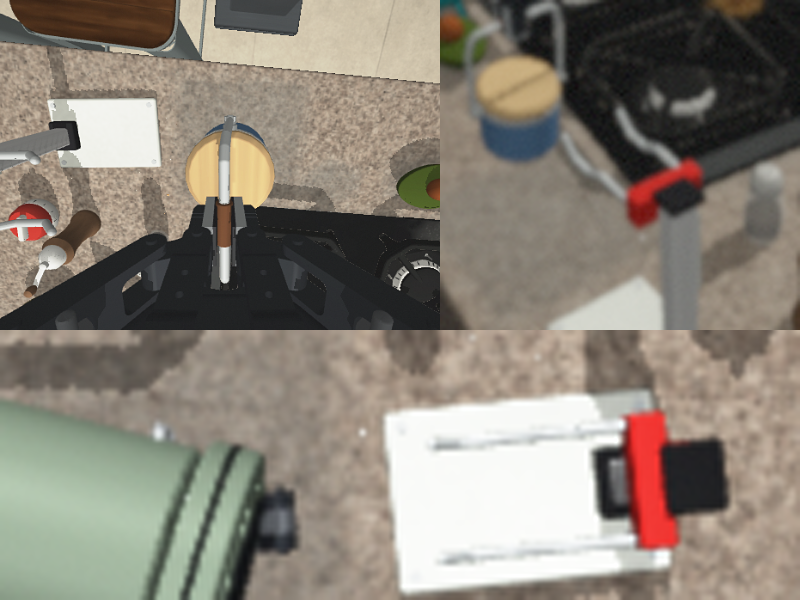

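```bash
python3 - <<'E'
import pickle
from h import *
a,b,s=pickle.load(open("w5.pkl","rb")); R=Ro.from_rotvec(s["tool_rot"]).as_matrix()
q=lambda *v:((proj(a,s["ee_pos"]+R@(np.array(v)/1000))-[130,90])*1.6667).round(1)
for v in[(-13,-6.5,3.5),(13,-6.5,3.5),(0,-6.5,3.5)]:print("w5",v,q(*v),"obs 240..330 mid285")
a,b,c,s=pickle.load(open("w6.pkl","rb")); R=Ro.from_rotvec(s["tool_rot"]).as_matrix()
q=lambda *v:((proj(a,s["ee_pos"]+R@(np.array(v)/1000)))*440/512).round(1)
for v in[(-13,0,3.5),(13,0,3.5),(0,0,3.5)]:print("w6",v,q(*v),"obs 203..247 mid 225; x 224")
# bail corner visible end of wire in scene? grip from w2: ok
E
```

```text
w5 (-13, -6.5, 3.5) [196.9 324.2] obs 240..330 mid285
w5 (13, -6.5, 3.5) [195.8 244.1] obs 240..330 mid285
w5 (0, -6.5, 3.5) [196.4 285.2] obs 240..330 mid285
w6 (-13, 0, 3.5) [223.6 244.6] obs 203..247 mid 225; x 224
w6 (13, 0, 3.5) [223.6 203.3] obs 203..247 mid 225; x 224
w6 (0, 0, 3.5) [223.6 224.5] obs 203..247 mid 225; x 224
```

The grip is centred in the hand to about 0.5 mm, at 3.5 mm ahead of the TCP. I'll advance over the fork at this height.

```bash
python3 -m crank '{"delta_pos":[[0,-4,0],[0,-9,0],[0,-15,0],[0,-19,0],[0,-21,0],[0,-21,0],[0,-19,0],[0,-16,0],[0,-12,0],[0,-8,0],[0,-4,0],[0,-2,0]],"yaw":[0,0,0,0,0,0,0,0,0,0,0,0]}';python3 -m crank '{"delta_pos":[[0,0,0],[0,0,0],[0,0,0],[0,0,0]],"yaw":[0,0,0,0]}'
python3 - <<'E'
from h import *
s=st();print(s["contact_force"],s["ee_pos"],go([.488,-.258,.285],95.2))
from rig import optics
import cv2,pickle
a=optics.snapshot("wrist");b=optics.snapshot("scene");c=optics.snapshot("top");pickle.dump((a,b,c,s),open("w7.pkl","wb"))
m=np.zeros((450,800,3),np.uint8)
m[:,:440]=cv2.resize(a["pixels"][60:330,120:384],(440,450),interpolation=2);m[:400,440:]=cv2.resize(b["pixels"][170:270,200:290],(360,400),interpolation=2)
cv2.imwrite("pics/m7.png",m[:,:,::-1])
E
```

```text
time: 14.9
ee_pos: [0.4875, -0.2581, 0.2852]
tool_rot: [0.14, -3.138, -0.001]
contact_force: [0.1, 0.1, -6.4]
grip_width: 0.008
finger_force: 58.6
time: 15.3
ee_pos: [0.4876, -0.2578, 0.2854]
tool_rot: [-0.141, 3.138, -0.0]
contact_force: [0.5, -1.6, -6.2]
grip_width: 0.0076
finger_force: 58.6
[ 0.54593771 -1.63447664 -6.24597891] [ 0.48755767 -0.25780938  0.28538874] {'d': array([-0.4, -0.2,  0.4]), 'tooly': np.float64(95.14), 'tilt': array([ 2.e-04, -0.e+00, -1.e+00]), 'yaw': np.float64(-0.0011)}
```

View pics/m7.png

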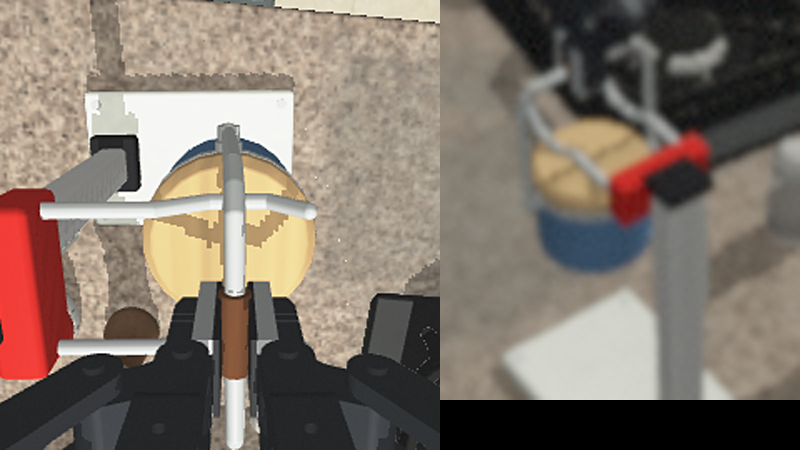

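The wire is over the trough's middle (trough spans x≈205–268, wire at 234), with the legs outside the prongs. I average the force to get the weight.

```bash
cat > avg.py <<'E'
from rig import optics
from h import *
F=[];P=[]
for _ in range(12):
    optics.snapshot("wrist"); s=st(); F.append(s["contact_force"]); P.append(s["ee_pos"])
F=np.array(F);print("F",F.mean(0).round(2),"sd",F.std(0).round(2),"p",np.mean(P,0).round(5),s["time"])
E
python3 avg.py;  python3 -m crank '{"delta_pos":[[0,0.5,3],[0,0.5,6],[0,0,6],[0,0,6],[0,0,6],[0,0,5],[0,0,3],[0,0,2],[0,0,2],[0,0,1],[0,0,1],[0,0,1]],"yaw":[0,0,0,0,0,0,0,0,0,0,0,0]}'
```

```text
F [ 0.21 -0.13 -5.85] sd [0.54 0.58 0.4 ] p [ 0.48753 -0.2581   0.28528] 16.05
time: 17.25
ee_pos: [0.4875, -0.2572, 0.2434]
tool_rot: [-0.14, 3.138, -0.0]
contact_force: [-0.2, 0.7, -6.2]
grip_width: 0.0076
finger_force: 58.6
```

```bash
python3 -m crank '{"delta_pos":[[0,0,1],[0,0,2],[0,0,2.5],[0,0,2.5],[0,0,2.5],[0,0,2.5],[0,0,2.5],[0,0,2.5],[0,0,2.5],[0,0,2],[0,0,1.5],[0,0,1]],"yaw":[0,0,0,0,0,0,0,0,0,0,0,0]}'; python3 avg.py
```

```text
time: 18.45
ee_pos: [0.4875, -0.2572, 0.2183]
tool_rot: [-0.14, 3.138, -0.0]
contact_force: [0.2, 0.9, -3.0]
grip_width: 0.0078
finger_force: 59.0
F [ 0.23 -0.06 -2.72] sd [0.47 0.39 0.54] p [ 0.48752 -0.25715  0.21837] 19.05
```

The scale now takes the load as predicted, with 22.7 mm still to sink.

```bash
python3 -m crank '{"delta_pos":[[0,0,1],[0,0,2],[0,0,2.5],[0,0,2.5],[0,0,2.5],[0,0,2.5],[0,0,2],[0,0,1.5],[0,0,1],[0,0,0.5],[0,0,0]],"yaw":[0,0,0,0,0,0,0,0,0,0,0]}'; python3 avg.py
```

```text
time: 20.15
ee_pos: [0.4875, -0.2571, 0.2003]
tool_rot: [-0.14, 3.138, -0.0]
contact_force: [0.8, 0.3, -1.6]
grip_width: 0.0078
finger_force: 59.3
F [ 0.24 -0.2  -0.51] sd [0.58 0.67 0.39] p [ 0.48751 -0.25714  0.20037] 20.75
```

```bash
python3 -m crank '{"delta_pos":[[0,0,1],[0,0,1.2],[0,0,1.2],[0,0,1],[0,0,0],[0,0,0]],"yaw":[0,0,0,0,0,0]}'; python3 avg.py; python3 avg.py
python3 - <<'E'
from h import *
from rig import optics
import cv2,pickle
a=optics.snapshot("wrist");b=optics.snapshot("scene");c=optics.snapshot("top");pickle.dump((a,b,c),open("w8.pkl","wb"))
m=np.zeros((450,800,3),np.uint8)
m[:,:440]=cv2.resize(a["pixels"][60:330,120:384],(440,450),interpolation=2);m[:400,440:]=cv2.resize(b["pixels"][170:270,200:290],(360,400),interpolation=2)
cv2.imwrite("pics/m8.png",m[:,:,::-1])
E
```

```text
time: 21.35
ee_pos: [0.4875, -0.2572, 0.1959]
tool_rot: [-0.14, 3.138, 0.0]
contact_force: [0.6, 0.4, 0.5]
grip_width: 0.0077
finger_force: 59.3
F [ 0.79 -0.37 -0.08] sd [0.46 0.46 0.44] p [ 0.48748 -0.25713  0.19593] 21.95
F [ 1.07 -0.5   0.07] sd [0.5  0.46 0.66] p [ 0.48748 -0.25712  0.19589] 22.55
```

View pics/m8.png

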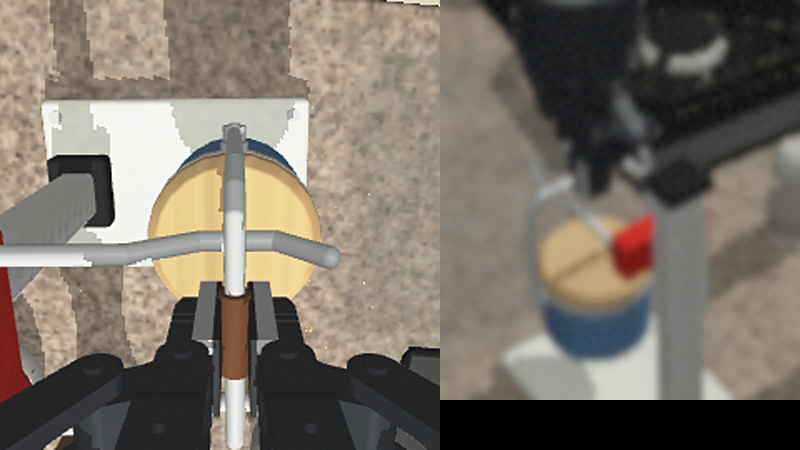

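The wire lies in the trough (234 px, trough 198–275) and the hand load is about 0 N. Releasing.

```bash
python3 -m crank '{"delta_pos":[[0,0,0],[0,0,0],[0,0,0],[0,0,0],[0,0,0]],"yaw":[0,0,0,0,0]}' 14; python3 -m crank '{"delta_pos":[[0,0,0],[0,0,0],[0,0,0],[0,0,0],[0,0,0]],"yaw":[0,0,0,0,0]}' 28
python3 - <<'E'
from h import *
from rig import optics
import cv2,pickle
print(st()["contact_force"])
a=optics.snapshot("wrist");p=pickle.load(open("w8.pkl","rb"))[0]
m=np.zeros((400,800,3),np.uint8)
for i,x in enumerate((p,a)): m[:,400*i:400*i+400]=cv2.resize(x["pixels"][60:330,110:380],(400,400),interpolation=2)
cv2.imwrite("pics/m9.png",m[:,:,::-1])
E
```

```text
time: 23.2
ee_pos: [0.4874, -0.2571, 0.1958]
tool_rot: [0.14, -3.138, -0.0]
contact_force: [-0.3, 0.1, -0.5]
grip_width: 0.0144
finger_force: 0.0
time: 23.7
ee_pos: [0.4874, -0.2571, 0.1959]
tool_rot: [0.14, -3.138, -0.0]
contact_force: [-0.3, 1.2, 0.6]
grip_width: 0.0278
finger_force: 0.0
[-0.3264593   1.20832917  0.6445809 ]
```

View pics/m9.png

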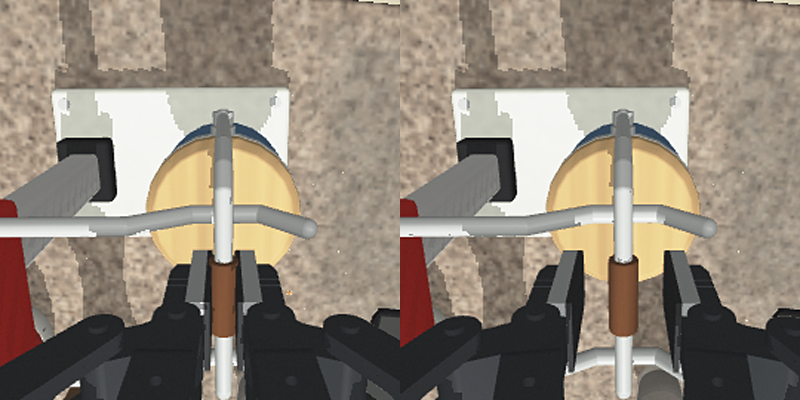

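Nothing shifted on release: the wire rests in both troughs. I'll retreat straight up, then check that it is still.

```bash
python3 -m crank '{"delta_pos":[[0,0,-3],[0,0,-6],[0,0,-10],[0,0,-15],[0,0,-18],[0,0,-18],[0,0,-18],[0,0,-15],[0,0,-8],[0,0,-4],[0,0,0],[0,0,0]],"yaw":[0,0,0,0,0,0,0,0,0,0,0,0]}'; python3 -m crank '{"delta_pos":[[0,0,0],[0,0,0],[0,0,0],[0,0,0],[0,0,0],[0,0,0],[0,0,0],[0,0,0],[0,0,0],[0,0,0]],"yaw":[0,0,0,0,0,0,0,0,0,0]}'
python3 - <<'E'
from rig import optics,ticket
from h import *
import cv2
a=[optics.snapshot("wrist")["pixels"].astype(int) for _ in range(8)]
print([int((abs(x-a[0]).max(2)>25).sum()) for x in a[1:]], st()["contact_force"],st()["time"])
print(ticket.finish_job())
E
```

```text
time: 24.95
ee_pos: [0.4871, -0.257, 0.3102]
tool_rot: [0.14, -3.137, -0.001]
contact_force: [0.2, 0.4, 1.0]
grip_width: 0.0281
finger_force: 0.0
time: 25.95
ee_pos: [0.4874, -0.2571, 0.3109]
tool_rot: [-0.14, 3.138, 0.0]
contact_force: [-0.3, 0.2, 0.1]
grip_width: 0.028
finger_force: 0.0
[13, 37, 53, 59, 68, 66, 70] [-0.20585018 -0.13469984  0.15560619] 26.35
the job is handed in; nothing more can be done
None
```

The job is handed in (26 s of the 64 s used): the canister hangs by its upright bail in both prongs, with the scale carrying its weight, about 36 mm clear of the base plate and the hand clear; the last frames showed only slight pixel change, and no verdict was returned.

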